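# Set the polarizer lever to the red dot and take the reading

## Task

The polarizing viewer has to be set for the vial standing on its window: with the fingertips, gently push the orange post of the lever round until the lever's white pointer points at the middle of the red dot on the scale, and only then press the green button fully down and let it come up again. Nothing is to be gripped or lifted, and the vial and the other things round the viewer stay where they stand.

Things in the scene. Friction and masses are not known exactly. Their poses are not given: they have to be found in the camera images.
- viewer: Polarizing viewer, fixed: white round housing, radius 115 mm, top at z = 40 mm with a black scale; white window of radius 32 mm in the middle, top at z = 47 mm. Origin: centre of its underside, on the vertical axis of the polarizer ring. Its -x axis runs through the middle of the scale, on the robot's side. A white block (60 x 75 x 34 mm) on its -y side carries the button, 152 mm from the axis.
- lever (a joint): Angle of the lever, and of the dark polarizer ring (radius 58 mm, top z = 52.5 mm) it is part of, about the viewer's vertical axis, rad, stops at -1.45 and 1.45. 0: lever along the viewer's -x axis (to the robot); positive turns counterclockwise seen from above, so the lever swings towards the button side (viewer's -y). It stays where it is left; about 1 N at the post moves it.
- post_mid (a point): On the axis of the orange post, 75 mm from the turning axis, at z = 71.5 mm. The post is 12 mm thick, upright, from z = 52.5 mm to its ball end (14 mm thick) at z = 91 mm.
- pointer_tip (a point): Outer end of the lever's white pointer, 89 mm from the turning axis, z = 50 mm. The arm behind it is flat aluminium, 9 mm wide, top at z = 52.5 mm. The point's -x axis points outward along the lever, y across it.
- dot_red: Red dot on the scale, flat disc 12 mm in diameter, 2 mm high, fixed, top at z = 43 mm; origin at the centre of its underside, 92 to 106 mm from the turning axis. The pointer ends inside it and never covers it. The dots trade places from run to run.
- dot_blue: Blue dot of the same size elsewhere on the scale; not used now.
- dot_yellow: Yellow dot of the same size elsewhere on the scale; not used now.
- read_button (a joint): Travel of the green spring button, m: 0 up, 0.006 fully down. 4 N presses it fully.
- read_button_top (a point): Centre of the top of the green button, 26 mm in diameter; it moves straight down when pressed.
- specimen_vial: Small glass vial with black cap, 27 mm diameter, 62 mm high, standing loose on the window (its top at z = 109 mm). Origin: centre of its underside. Leave alone.
- beaker: Glass beaker, 54 mm diameter, 71 mm high, loose. Origin: centre of its underside. Leave alone.
- tall_vial_right: Vial with white cap, 26 mm diameter, 95 mm high, loose, right of the viewer. Origin: centre of its underside. Leave alone.
- tall_vial_left: Vial with white cap, 26 mm diameter, 95 mm high, loose, left of the viewer. Origin: centre of its underside. Leave alone.
- stopper: Black rubber stopper, 24 mm diameter, 25 mm high, loose. Origin: centre of its underside. Leave alone.
- tin: Round tin with blue lid, 62 mm diameter, 30 mm high, loose, behind the viewer. Origin: centre of its underside. Leave alone.
- timer: White bench timer, 58 x 73 x 38 mm, loose. Origin: centre of its underside. Leave alone.

How it is judged:
By the outcome, as a careful person would: the job done as asked, in the order asked, and still so for the second after the job is handed in, with the robot touching nothing.
It also fails if it takes over 51 s, if anything falls off the work surface, if the arm or the gripper's body presses on something with over 40 N, if the wrist force passes 120 N, or if a joint passes its speed limit or range.

## Robot

A 6-joint arm with a two-finger parallel gripper is mounted at the origin on a cart in front of the work surface, level with it; the furniture and walls round the work are solid. World frame = base frame: x ahead of the robot, y to its left, z up, the work surface at z = 0. Lengths are in m, angles in rad, forces in N, time in s.
With the tool pointing down it reaches from about 0.275 to 1 m from the base axis. Payload 8.4 kg.
Tool frame: the origin (TCP) lies at the very end of the fingers, on their centre line; the grasp point (between the pads) lies 19 mm behind it; y points along the fingers, x is the direction in which the jaws open and shut, and the axes are right-handed (so a half turn about y gives the same grasp; the last joint's range is limited). The gripper opens to 85 mm and grips with 20 to 120 N. Pads are 22 mm wide; open, the fingers measure 114 mm over their backs; the gripper's body (76 mm by 85 mm) begins 54 mm behind the grasp point. The pads swing forward as they close: fully open they stand 13 mm farther back than shut.
Start: joints at [1.344, 0.353, 1.633, -0, 1.155, -0.002], TCP at [0.139, 0.609, 0.231] pointing down, gripper open.
Joint ranges: [-2.63, 2.63], [-0.92, 2.1], [0.06, 2.66], [-1.3, 4.44], [0, 2.69], [-3.02, 3.02]. Speed limits (rad/s): [2.22, 2.22, 2.79, 3.14, 3.14, 3.14].

## Interface

Orientations are given as a unit quaternion [w, x, y, z].
In Python, from plant import get_state, optics, workorder, spot_in, silhouettes, landmark_of gives the robot as it stands.
- The arm moves only by the tool arm_command, never from a script. Its argument "targets" is a list that holds one entry, the list of rows, each a list of 4 numbers: the shift along the world's x, y, z in mm, then the turn about the world's z in rad. A call has exactly 10 rows; each row shifts and turns the commanded pose from where the row before left it; what a row does not reach is not made up. A row lasts 1/12 s, in which the tool goes at most 41.7 mm and 7.16 degrees, less where a joint would pass 70% of its speed; a pose out of reach is approached as far as the arm can. A call is refused whole if a number of a shift passes 41.7 or a number of a turn 0.125, either way. A call with a gripper value outside its range is refused whole. "jaw" is the gripper's target within -1 to 1 (shut at 1, half-way at 0, fully open at -1), set as the call begins (left out, the last holds). The fingers move at their own pace and stop on an object; "force" is the grip in N (left out, the last holds). Time passes only in rows, so rows that do not move let the fingers close, or fill a call up. It gives the time, the measured TCP pose, the force and the opening at its end, in the units of the state.
- get_state(): the state, without advancing time (a new reading comes with each control period).
- optics.get_image(name): name is "side" or "top" or "wrist"; returns a dict with "pixels" (420x560x3 uint8, red, green, blue), "fx", "fy", "cx", "cy" (pixels), "position" and "rotation" of the camera in the world; the wrist camera has in their place "mount" (4x4, takes a point from camera to tool coordinates, whose origin is the TCP and whose axes are the tool frame's). Camera axes: x right, y down, z forward; pixel columns grow to the right and rows downward; lengths in m; the calibration is good to about 2 mm. A picture is of the moment at which its call begins: read the wrist's pose just before it. There is no depth.
- workorder.finish_job(): hands the job in, once; it reports no verdict.
Trained networks look in the newest picture that a camera, given by its name, has taken for a name from the list of things; names that differ only in an ending like _2 or _b are one class to them, and where a whole thing is asked for, a point or a joint stands for the part that bears it (a point fixed in the world has none). Each returns a list of dicts, best first, with "score" (0 to 1); they miss things now and then, are a little off and sometimes report something else, mostly with a low value. They report only what shows in the picture. A call takes as long as a camera call.
- spot_in(camera, thing): "position" ([x, y, z] in m, in world coordinates, good to about 4 mm: the middle of the surface that is visible of it).
- silhouettes(camera, thing): "region" (420x560 bool, what is visible of it).
- landmark_of(camera, thing): "position" ([x, y, z] in m, in world coordinates, good to about 4 mm: a listed point, or the origin of a listed thing).
The state is a dict: "clock": time; "joints": joint angles; "joint_velocities": joint speeds; "joint_efforts": joint torques, N m; "tool_pos": TCP position; "eef_rot": TCP orientation; "contact_force": force on the tool from outside, world axes, zero at the start; "torque": the same for the moment, N m; "opening": opening from 0.0 (shut) to 1.0 (fully open).
Only numpy, scipy, OpenCV 4.12 (cv2) and the standard library are available. Lean on these libraries where they do the work, as an engineer would, in place of code of your own. Each camera call takes 0.05 s, during which the arm holds its last target.

## Working session

There is one attempt and no reset: what is moved stays moved. The work goes in short steps, Python scripts to look and compute and a tool call to move; the robot and the scene stay as the last step left them, time stands still between calls to the robot, and variables do not carry over. Pictures are saved under pics/ and viewed, and the job is handed in when it is done.

Besides the shell and the picture viewer there is one more tool, called as name([rows], argument=value, ...), one row to a line, values as JSON. arm_command: Moves the arm, as the interface text tells. Its arguments: {"type":"object","properties":{"targets":{"type":"array","items":{"type":"array","items":{"type":"array","items":{"type":"number"}}}},"jaw":{"type":"number"},"force":{"type":"number"}},"required":["targets"]}

```bash
mkdir -p pics; ls; python3 - <<'E'
from plant import *
import cv2
s=get_state();print(s['clock'],s['tool_pos'],s['eef_rot'],s['opening'])
for c in ['side','top']:
    im=optics.get_image(c);cv2.imwrite(f'pics/{c}0.png',im['pixels'][:,:,::-1])
    print(c,im['position'],im['fx'])
    for t in ['viewer','dot_red','post_mid','pointer_tip','read_button_top','specimen_vial','beaker','tall_vial_right','tall_vial_left','stopper','tin','timer']:
        print(t,[(r['position'],round(r['score'],2)) for r in landmark_of(c,t)][:2])
print(get_state()['clock'])
E
```

```text
pics
0.0 [0.13919485 0.60880896 0.23055786] [-0.5526147   0.55322559  0.44038167 -0.44116032] 0.9993115457318027
side [ 0.51000629 -0.8380219   0.44499924] 412.0527379264374
viewer [([0.5149, 0.0162, 0.0026], 0.88)]
dot_red []
post_mid []
pointer_tip [([0.4555, 0.0769, 0.0497], 0.79)]
read_button_top [([0.4954, -0.1323, 0.0585], 0.6), ([0.7347, -0.0578, 0.0004], 0.42)]
specimen_vial [([0.5202, 0.0101, 0.0498], 0.61), ([0.4614, 0.0631, 0.0716], 0.49)]
beaker [([0.6095, -0.3695, -0.0018], 0.98)]
tall_vial_right [([0.5379, -0.3365, -0.0021], 0.61)]
tall_vial_left []
stopper [([0.4491, -0.3048, -0.0001], 0.68)]
tin [([0.7365, -0.0595, -0.0014], 0.57)]
timer [([0.5168, 0.0169, 0.0022], 0.75), ([0.6737, 0.1968, -0.0005], 0.63)]
top [ 0.51639183 -0.07433332  1.00338659] 432.44794076779766
viewer [([0.5203, 0.0174, -0.0005], 0.66)]
dot_red [([0.4906, 0.1158, 0.0417], 0.52), ([0.446, -0.3057, -0.0009], 0.28)]
post_mid [([0.4603, 0.0628, 0.0721], 0.62)]
pointer_tip [([0.4528, 0.0773, 0.0487], 0.71)]
read_button_top [([0.4941, -0.1383, 0.054], 0.46)]
specimen_vial [([0.5166, 0.0151, 0.0501], 0.42), ([0.4146, 0.0175, 0.043], 0.26)]
beaker [([0.6082, -0.3682, 0.0025], 0.59)]
tall_vial_right [([0.5349, -0.3387, -0.0002], 0.75)]
tall_vial_left [([0.5272, 0.1881, -0.0023], 0.69)]
stopper [([0.4484, -0.3055, -0.0029], 0.68)]
tin [([0.7375, -0.0556, -0.002], 0.59)]
timer [([0.6786, 0.1983, 0.0001], 0.83), ([0.5348, -0.338, -0.0002], 0.27)]
1.3
```

View pics/top0.png

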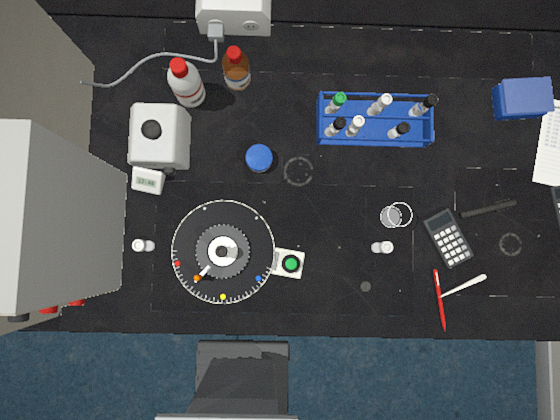

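View pics/side0.png

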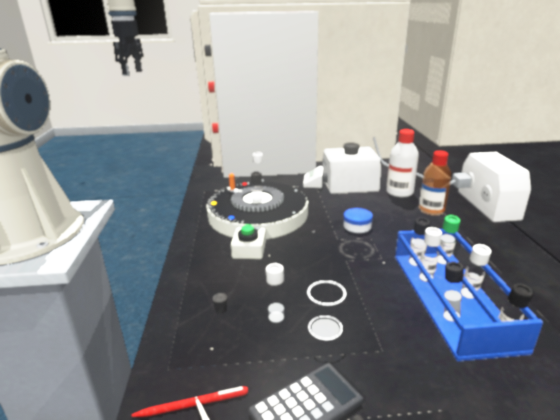

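```bash
python3 - <<'E'
import cv2
a=cv2.imread('pics/top0.png')[130:300,190:380];cv2.imwrite('pics/top0z.png',cv2.resize(a,None,fx=3.5,fy=3.5,interpolation=cv2.INTER_CUBIC)[:600])
E
```

```text
(no output)
```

View pics/top0z.png

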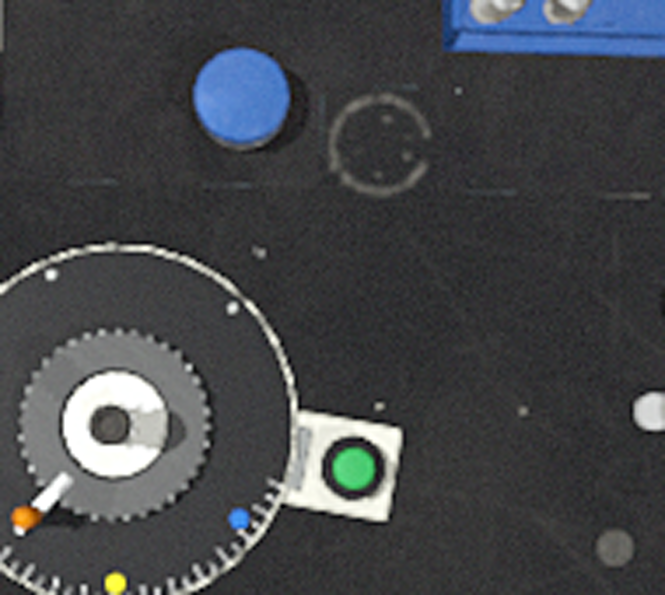

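```bash
cat > h.py <<'E'
from plant import *
import cv2, numpy as np
from scipy.spatial.transform import Rotation as R
def cam(name):
    s=get_state(); im=optics.get_image(name)
    if 'mount' in im:
        q=s['eef_rot']; T=np.eye(4); T[:3,:3]=R.from_quat([q[1],q[2],q[3],q[0]]).as_matrix(); T[:3,3]=s['tool_pos']
        M=T@np.array(im['mount']); im['position']=M[:3,3]; im['rotation']=M[:3,:3]
    return im
def back(im,uv,z):
    d=np.array(im['rotation'])@np.array([(uv[0]-im['cx'])/im['fx'],(uv[1]-im['cy'])/im['fy'],1]); p=np.array(im['position'])
    return p+d*(z-p[2])/d[2]
def proj(im,P):
    c=np.array(im['rotation']).T@(np.array(P)-im['position']); return np.array([im['fx']*c[0]/c[2]+im['cx'],im['fy']*c[1]/c[2]+im['cy']])
def blob(im,col,box):
    hsv=cv2.cvtColor(im['pixels'],cv2.COLOR_RGB2HSV).astype(int);h,s,v=hsv[...,0],hsv[...,1],hsv[...,2]
    m={'red':((h<6)|(h>172)),'yellow':(h>22)&(h<35),'blue':(h>100)&(h<125),'green':(h>50)&(h<80),'orange':(h>7)&(h<20)}[col]&(s>130)&(v>80)
    k=np.zeros_like(m);k[box[1]:box[3],box[0]:box[2]]=1
    ys,xs=np.nonzero(m&k);return (xs.mean(),ys.mean(),len(xs)) if len(xs) else None
E
python3 - <<'E'
from h import *
s=get_state();q=s['eef_rot'];print(R.from_quat([q[1],q[2],q[3],q[0]]).as_matrix().round(2))
im=cam('top');B=(165,190,310,310)
C0=np.array([.519,.0165])
for c,z in [('red',.043),('yellow',.043),('blue',.043),('green',.056),('orange',.088)]:
    b=blob(im,c,B);
    if b: p=back(im,b,z);d=p[:2]-C0;print(c,b,p.round(4),np.hypot(*d).round(4),np.degrees(np.arctan2(d[1],d[0])).round(1))
# rim: bright outer edge radial search at z=.04
g=cv2.cvtColor(im['pixels'],cv2.COLOR_RGB2GRAY)
pts=[]
for a in np.radians(np.arange(0,360,3)):
    prof=[(g[tuple(np.round(proj(im,[C0[0]+r*np.cos(a),C0[1]+r*np.sin(a),.04])).astype(int)[::-1])],r) for r in np.arange(.107,.124,.0005)]
    v,r=max(prof); rs=[r for vv,r in prof if vv>v*0.7]
    if v>140 and len(rs)<14: pts.append((C0[0]+np.mean(rs)*np.cos(a),C0[1]+np.mean(rs)*np.sin(a)))
pts=np.array(pts);from scipy.optimize import least_squares
f=least_squares(lambda p:np.hypot(*(pts-p[:2]).T)-p[2],[*C0,.115],loss='soft_l1',f_scale=.001);print(len(pts),f.x,f.cost)
for n in ['dot_red','dot_blue','dot_yellow','post_mid','pointer_tip','read_button_top','viewer','tall_vial_left']:
    print(n,[(r['position'],round(r['score'],2)) for r in landmark_of('top',n)][:2])
a=im['pixels'][225:295,165:245,::-1];cv2.imwrite('pics/z1.png',cv2.resize(a,None,fx=8,fy=8,interpolation=cv2.INTER_CUBIC))
E
```

```text
[[ 0.22 -0.   -0.97]
 [ 0.97 -0.    0.22]
 [-0.   -1.   -0.  ]]Traceback (most recent call last):
  File "<stdin>", line 7, in <module>
  File "h.py", line 11, in back
    d=np.array(im['rotation'])@np.array([(uv[0]-im['cx'])/im['fx'],(uv[1]-im['cy'])/im['fy'],1]); p=np.array(im['position'])
      ~~~~~~~~~~~~~~~~~~~~~~~~^~~~~~~~~~~~~~~~~~~~~~~~~~~~~~~~~~~~~~~~~~~~~~~~~~~~~~~~~~~~~~~~~~
ValueError: matmul: Input operand 1 has a mismatch in its core dimension 0, with gufunc signature (n?,k),(k,m?)->(n?,m?) (size 3 is different from 4)
```

```bash
sed -i "s/    return im$/    else: q=im['rotation']; im['rotation']=R.from_quat([q[1],q[2],q[3],q[0]]).as_matrix(); im['position']=np.array(im['position'])\n    return im/" h.py
cat > a.py <<'E'
from h import *
im=cam('top');B=(165,190,310,310)
C0=np.array([.519,.0165])
for c,z in [('red',.043),('yellow',.043),('blue',.043),('green',.056),('orange',.088)]:
    b=blob(im,c,B);
    if b: p=back(im,b,z);d=p[:2]-C0;print(c,b,p.round(4),np.hypot(*d).round(4),np.degrees(np.arctan2(d[1],d[0])).round(1))
g=cv2.cvtColor(im['pixels'],cv2.COLOR_RGB2GRAY)
pts=[]
for a in np.radians(np.arange(0,360,3)):
    prof=[(g[tuple(np.round(proj(im,[C0[0]+r*np.cos(a),C0[1]+r*np.sin(a),.04])).astype(int)[::-1])],r) for r in np.arange(.107,.124,.0005)]
    v,r=max(prof); rs=[r for vv,r in prof if vv>v*0.7]
    if v>140 and len(rs)<14: pts.append((C0[0]+np.mean(rs)*np.cos(a),C0[1]+np.mean(rs)*np.sin(a)))
pts=np.array(pts);from scipy.optimize import least_squares
f=least_squares(lambda p:np.hypot(*(pts-p[:2]).T)-p[2],[*C0,.115],loss='soft_l1',f_scale=.001);print(len(pts),f.x,f.cost)
for n in ['dot_red','dot_blue','dot_yellow','post_mid','pointer_tip','read_button_top','viewer','tall_vial_left']:
    print(n,[(r['position'],round(r['score'],2)) for r in landmark_of('top',n)][:2])
a=im['pixels'][225:295,165:245,::-1];cv2.imwrite('pics/z1.png',cv2.resize(a,None,fx=8,fy=8,interpolation=cv2.INTER_CUBIC))
E
python3 a.py
```

```text
red (np.float64(177.09677419354838), np.float64(262.83870967741933), 31) [0.4892 0.1162 0.043 ] 0.1041 106.7
yellow (np.float64(222.58064516129033), np.float64(296.2258064516129), 31) [0.4191 0.0142 0.043 ] 0.1 -178.7
blue (np.float64(257.9032258064516), np.float64(277.64516129032256), 31) [ 0.4608 -0.0618  0.043 ] 0.0976 -126.6
green (np.float64(290.56666666666666), np.float64(263.35833333333335), 120) [ 0.4938 -0.1322  0.056 ] 0.1508 -99.6
orange (np.float64(197.13333333333333), np.float64(277.3777777777778), 45) [0.4613 0.0643 0.088 ] 0.075 140.4
93 [0.51785338 0.01754112 0.11287923] 2.0388422579979884e-05
dot_red [([0.4898, 0.1149, 0.0406], 0.48), ([0.4654, 0.0635, 0.0724], 0.24)]
dot_blue [([0.4628, -0.0637, 0.0486], 0.47)]
dot_yellow [([0.4178, 0.0133, 0.0427], 0.46), ([0.492, 0.1162, 0.0397], 0.18)]
post_mid []
pointer_tip [([0.4553, 0.0752, 0.0519], 0.91)]
read_button_top [([0.4944, -0.134, 0.0544], 0.61)]
viewer [([0.5214, 0.0163, -0.0033], 0.7)]
tall_vial_left [([0.4227, 0.0133, 0.0422], 0.75), ([0.5261, 0.1937, -0.0008], 0.71)]
```

View pics/z1.png

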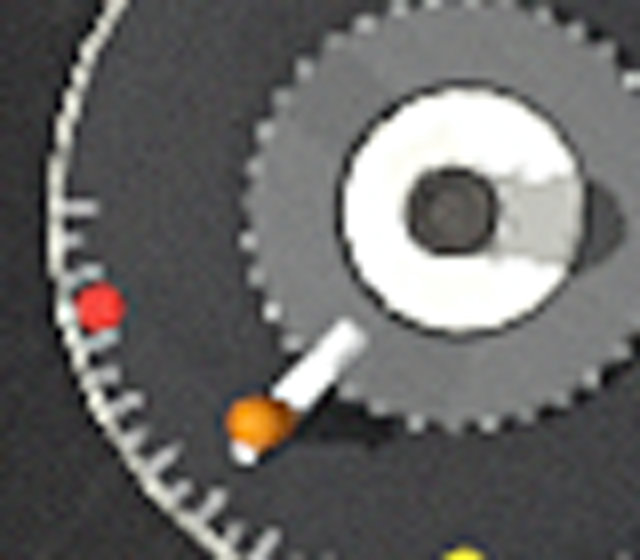

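arm_command([
  [[-1,-38,0,0.08],[-1,-38,0,0.08],[-1,-38,0,0.08],[-1,-38,0,0.08],[-1,-38,0,0.08],[-1,-38,0,0.08],[-1,-38,0,0.05],[-1,-38,0,0.05],[22,-25,0,0.05],[22,-25,0,0.05]],
], jaw=1)

```text
clock: 2.63
tool_pos: [0.1748, 0.2537, 0.2315]
eef_rot: [-0.373, 0.373, 0.601, -0.6]
contact_force: [0.6, 1.8, -0.0]
opening: -0.004
```

arm_command([
  [[22,-27,0,0.05],[23,-27,0,0.05],[16,-30,0,0.05],[16,-30,0,0.05],[16,-30,0,0.05],[16,-30,0,0.05],[16,-30,0,0.05],[36,-2,0,0.07],[36,-2,0,0],[36,-2,0,0]],
])

```text
clock: 3.47
tool_pos: [0.41, 0.044, 0.2315]
eef_rot: [-0.241, 0.242, 0.665, -0.664]
contact_force: [1.2, 1.0, 0.1]
opening: -0.002
```

```bash
python3 - <<'E'
from h import *
s=get_state();q=s['eef_rot'];M=R.from_quat([q[1],q[2],q[3],q[0]]).as_matrix();print(s['clock'],s['tool_pos'],s['joints'].round(2) if hasattr(s['joints'],'round') else s['joints'],np.degrees(np.arctan2(-M[1,2],-M[0,2])))
for c in ['wrist','side']:
    im=cam(c);cv2.imwrite(f'pics/{c}2.png',im['pixels'][:,:,::-1])
    for n in ['viewer','dot_red','post_mid','pointer_tip','read_button_top','specimen_vial']:
        print(c,n,[(r['position'],round(r['score'],2)) for r in landmark_of(c,n)][:2])
E
```

```text
3.4667 [0.41002221 0.04404157 0.23149681] [ 0.1   0.01  2.06  0.    1.07 -2.34] 50.030278880446545
wrist viewer [([0.5181, 0.0165, -0.0015], 0.68), ([0.4613, -0.059, 0.0445], 0.51)]
wrist dot_red [([0.5181, 0.0126, 0.0499], 0.44)]
wrist post_mid [([0.459, 0.0658, 0.0695], 0.73)]
wrist pointer_tip [([0.4516, 0.0779, 0.0549], 0.89)]
wrist read_button_top [([0.4918, -0.1311, 0.0554], 0.57), ([0.7365, -0.0562, -0.0023], 0.27)]
wrist specimen_vial [([0.5182, 0.0119, 0.0515], 0.75)]
side viewer [([0.5198, 0.0156, 0.0023], 0.85)]
side dot_red []
side post_mid [([0.4633, 0.0626, 0.0742], 0.69)]
side pointer_tip [([0.4522, 0.076, 0.0473], 0.59)]
side read_button_top [([0.4961, -0.1331, 0.0574], 0.4)]
side specimen_vial []
```

View pics/wrist2.png

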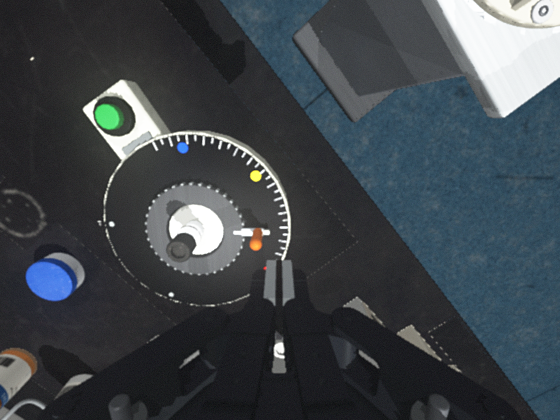

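View pics/side2.png

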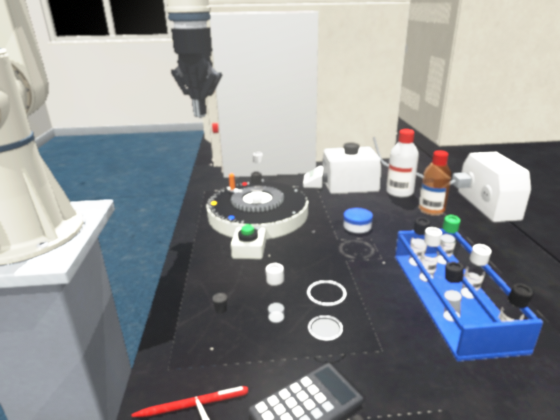

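arm_command([
  [[17,0,0,0],[16,0,-20,0],[0,0,-35,0],[0,0,-35,0],[0,0,-30,0],[0,0,-25,0],[0,0,-10,0],[0,0,-10,0],[0,0,0,0],[0,0,0,0]],
])

```text
clock: 5.0
tool_pos: [0.4418, 0.0453, 0.0668]
eef_rot: [-0.241, 0.241, 0.665, -0.665]
contact_force: [-0.5, 0.7, -0.1]
opening: -0.002
```

```bash
python3 - <<'E'
from h import *
s=get_state();print(s['clock'],s['tool_pos'],s['contact_force'])
im=cam('side');a=im['pixels'][100:270,150:330,::-1];cv2.imwrite('pics/side3.png',cv2.resize(a,None,fx=3.5,fy=3.5,interpolation=cv2.INTER_CUBIC))
im=cam('top');a=im['pixels'][190:310,150:310,::-1];cv2.imwrite('pics/top3.png',cv2.resize(a,None,fx=4,fy=4,interpolation=cv2.INTER_CUBIC))
E
```

```text
5.0 [0.4418016  0.04534093 0.06683746] [-0.50544661  0.7036666  -0.06932901]
```

View pics/side3.png

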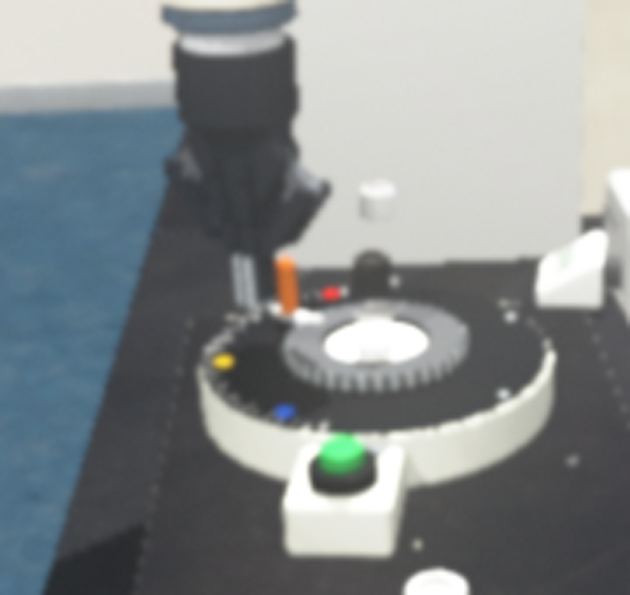

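View pics/top3.png

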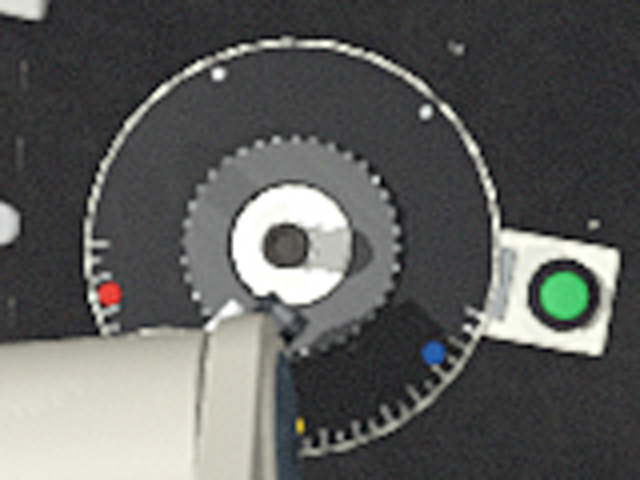

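```bash
python3 - <<'E'
import numpy as np
C=np.array([.5185,.017])
def T(th,d): th=np.radians(th);u=np.array([np.cos(th),np.sin(th)]);t=np.array([u[1],-u[0]]);return C+.075*u-d*t
p=np.array([.4418,.0453]);a=140.0
for th,d in [(140.4,.022),(140.4,.017)]+[(x,.017) for x in np.arange(137.4,106,-3)]:
    q=T(th,d);print(th,d,((q-p)*1000).round(1),round(np.radians(th-a),3),q.round(4));p=q;a=th
E
```

```text
140.4 0.022 [4.9 2.6] 0.007 [0.4467 0.0479]
140.4 0.017 [3.2 3.9] 0.0 [0.4499 0.0517]
137.4 0.017 [1.9 3.5] -0.052 [0.4518 0.0553]
134.4 0.017 [2.1 3.4] -0.052 [0.4539 0.0587]
131.4 0.017 [2.3 3.3] -0.052 [0.4561 0.062 ]
128.4 0.017 [2.4 3.2] -0.052 [0.4586 0.0652]
125.4 0.017 [2.6 3.1] -0.052 [0.4612 0.0683]
122.4 0.017 [2.8 2.9] -0.052 [0.464  0.0712]
119.4 0.017 [2.9 2.8] -0.052 [0.4669 0.074 ]
116.4 0.017 [3.1 2.6] -0.052 [0.4699 0.0766]
113.4 0.017 [3.2 2.5] -0.052 [0.4731 0.0791]
110.4 0.017 [3.3 2.3] -0.052 [0.4764 0.0814]
107.4 0.017 [3.4 2.1] -0.052 [0.4798 0.0835]
```

Speed is about 48 mm/s; I'll push half-way first.

arm_command([
  [[5,2.6,0,0],[1.6,2,0,0],[1.6,2,0,0],[1.9,3.5,0,-0.05],[2.1,3.4,0,-0.05],[2.3,3.3,0,-0.05],[2.4,3.2,0,-0.05],[2.6,3.1,0,-0.05],[2.8,2.9,0,-0.05],[0,0,0,0]],
])

```text
clock: 5.93
tool_pos: [0.4644, 0.0718, 0.0666]
eef_rot: [-0.338, 0.338, 0.621, -0.621]
contact_force: [-0.2, -0.4, -0.6]
opening: -0.003
```

```bash
cat > look.py <<'E'
import sys
from h import *
k=sys.argv[1]
s=get_state();print(s['clock'],s['tool_pos'],s['contact_force'])
im=cam('side');a=im['pixels'][150:250,190:320,::-1];cv2.imwrite(f'pics/side{k}.png',cv2.resize(a,None,fx=6,fy=6,interpolation=cv2.INTER_CUBIC))
for n in ['post_mid','pointer_tip','dot_red']:
    for r in landmark_of('side',n)[:1]:
        d=np.array(r['position'])[:2]-[.5185,.017];print(n,r['position'],round(r['score'],2),np.degrees(np.arctan2(d[1],d[0])).round(1),np.hypot(*d).round(4))
E
python3 look.py 4
```

```text
5.9333 [0.46437614 0.0718234  0.06658353] [-0.22439363 -0.42902711 -0.64264425]
post_mid [0.482, 0.0793, 0.0715] 0.58 120.4 0.0722
```

View pics/side4.png

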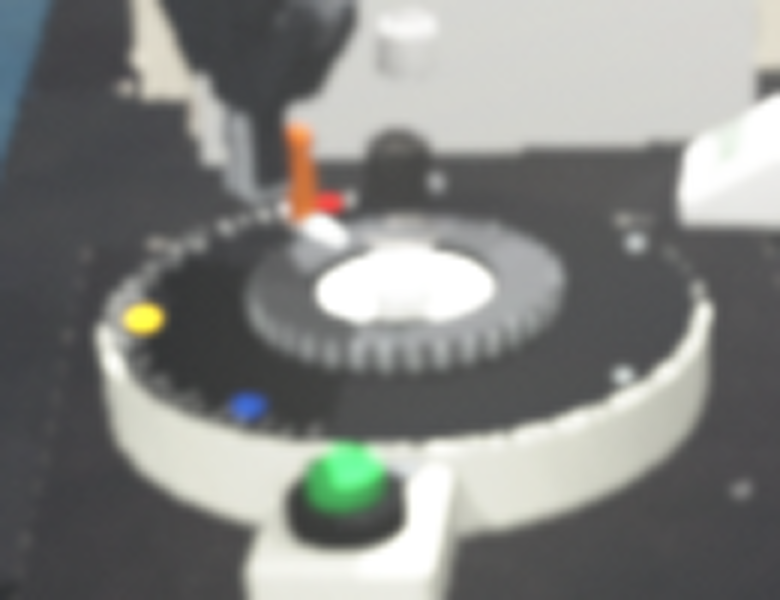

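arm_command([
  [[2.9,2.8,0,-0.05],[3.1,2.6,0,-0.05],[3.2,2.5,0,-0.05],[3.3,2.3,0,-0.05],[0,0,0,0],[-10,-4,0,0],[-10,-4,0,0],[-25,-20,10,0],[-25,-30,10,0],[-25,-30,10,0]],
])

```text
clock: 6.97
tool_pos: [0.3781, -0.0071, 0.0961]
eef_rot: [0.397, -0.396, -0.585, 0.586]
contact_force: [0.2, -1.5, 0.3]
opening: 0.0
```

arm_command([
  [[-5,-38,0,0],[-5,-38,0,0],[-5,-38,0,0],[0,0,0,0],[0,0,0,0],[0,0,0,0],[0,0,0,0],[0,0,0,0],[0,0,0,0],[0,0,0,0]],
])

```text
clock: 7.8
tool_pos: [0.3662, -0.1196, 0.0962]
eef_rot: [0.397, -0.397, -0.585, 0.585]
contact_force: [1.1, 0.6, 1.0]
opening: -0.002
```

```bash
cat > look2.py <<'E'
import sys
from h import *
k=sys.argv[1]
s=get_state();print(s['clock'],s['tool_pos'],s['contact_force'])
C=np.array([.5185,.017])
for c in ['top','wrist','side']:
    im=cam(c)
    if c=='top': a=im['pixels'][215:295,165:260,::-1];a=cv2.resize(a,None,fx=7,fy=7,interpolation=cv2.INTER_CUBIC)
    elif c=='side': a=im['pixels'][160:235,200:310,::-1];a=cv2.resize(a,None,fx=7,fy=7,interpolation=cv2.INTER_CUBIC)
    else: a=im['pixels'][:,:,::-1]
    cv2.imwrite(f'pics/{c}{k}.png',a)
    for n in ['post_mid','pointer_tip','dot_red']:
      for r in landmark_of(c,n)[:1]:
        d=np.array(r['position'])[:2]-C;print(c,n,r['position'],round(r['score'],2),np.degrees(np.arctan2(d[1],d[0])).round(1),np.hypot(*d).round(4))
    if c=='top':
      for col,z in [('red',.043),('orange',.088)]:
        b=blob(im,col,(165,190,310,310))
        if b: d=back(im,b,z)[:2]-C;print(col,b,np.degrees(np.arctan2(d[1],d[0])).round(1),np.hypot(*d).round(4))
E
python3 look2.py 5
```

```text
7.8 [ 0.36620931 -0.11963297  0.09622568] [1.08998988 0.64001849 0.96501141]
top post_mid [0.4907, 0.0848, 0.0743] 0.94 112.3 0.0733
top pointer_tip [0.4898, 0.103, 0.047] 0.79 108.5 0.0907
top dot_red [0.489, 0.1189, 0.0392] 0.47 106.1 0.1061
red (np.float64(176.9655172413793), np.float64(262.9655172413793), 29) 106.6 0.1038
orange (np.float64(187.20454545454547), np.float64(261.8636363636364), 44) 110.2 0.0739
side post_mid [0.4933, 0.0831, 0.0694] 0.86 110.9 0.0707
side pointer_tip [0.4945, 0.1045, 0.0516] 0.95 105.3 0.0907
```

View pics/top5.png

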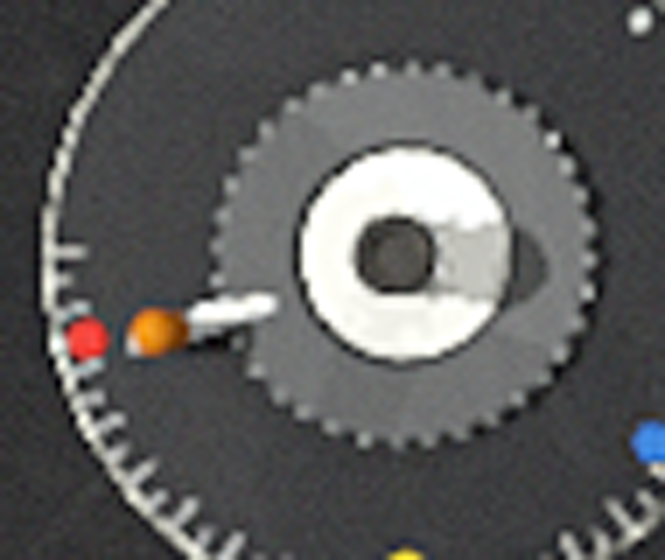

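View pics/wrist5.png

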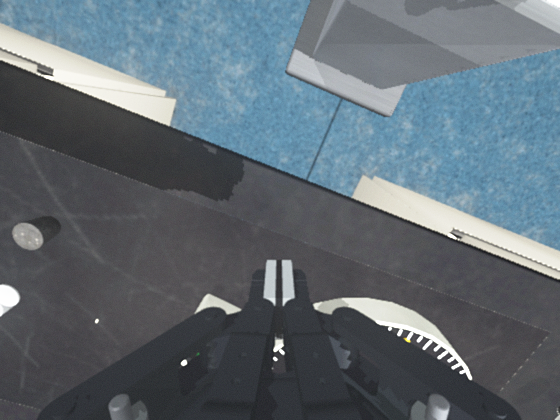

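View pics/side5.png

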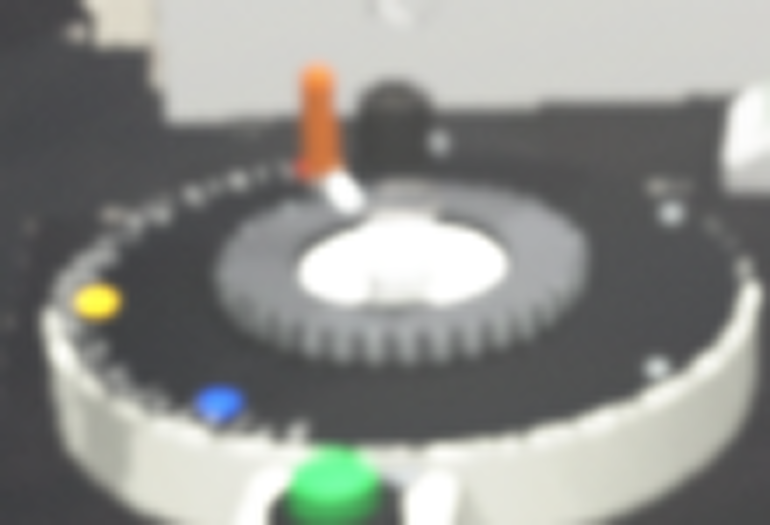

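arm_command([
  [[16,33,0,0],[16,33,0,0],[16,33,0,-0.03],[16,33,0,-0.03],[16,33,-15,0],[15,30,-15,0],[10,5,0,0],[0,0,0,0],[0,0,0,0],[0,0,0,0]],
])

```text
clock: 9.23
tool_pos: [0.4703, 0.0785, 0.0664]
eef_rot: [0.416, -0.415, -0.572, 0.572]
contact_force: [1.1, 0.7, -0.3]
opening: 0.004
```

arm_command([
  [[3,2,0,0],[2,1,0,0],[2,1,0,0],[2,1,0,0],[1,0,0,0],[0,0,0,0],[0,0,0,0],[-10,-4,0,0],[-10,-4,0,0],[-25,-30,15,0]],
])

```text
clock: 10.07
tool_pos: [0.4363, 0.048, 0.0799]
eef_rot: [-0.415, 0.415, 0.573, -0.573]
contact_force: [-0.1, -1.2, 1.4]
opening: -0.0
```

arm_command([
  [[-20,-30,15,0],[-20,-35,0,0],[-10,-38,0,0],[-5,-38,0,0],[0,-28,0,0],[0,0,0,0],[0,0,0,0],[0,0,0,0],[0,0,0,0],[0,0,0,0]],
])

```text
clock: 10.9
tool_pos: [0.3809, -0.1213, 0.0961]
eef_rot: [0.415, -0.415, -0.573, 0.573]
contact_force: [0.6, 0.4, 0.2]
opening: 0.0
```

```bash
python3 look2.py 6
```

```text
10.9 [ 0.38091232 -0.12131992  0.09608637] [0.56371119 0.35785206 0.21259713]
top post_mid [0.497, 0.0864, 0.0718] 0.83 107.2 0.0727
top pointer_tip [0.4963, 0.104, 0.0491] 0.87 104.3 0.0898
top dot_red [0.4919, 0.116, 0.0442] 0.36 105.0 0.1025
red (np.float64(177.09677419354838), np.float64(262.9032258064516), 31) 106.5 0.1035
orange (np.float64(186.51162790697674), np.float64(259.48837209302326), 43) 106.2 0.0739
side post_mid [0.4938, 0.0872, 0.0718] 0.68 109.4 0.0744
side pointer_tip [0.4983, 0.1032, 0.0463] 0.63 103.2 0.0885
```

View pics/top6.png

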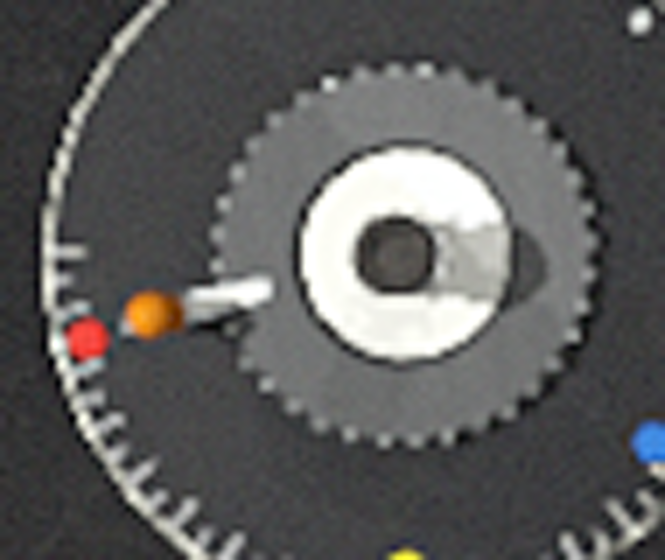

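arm_command([
  [[0,0,35,0],[0,0,35,0],[10,10,35,0],[21,32,0,0],[21,32,0,0],[21,32,0,0],[21,32,0,0],[21,32,0,0],[21,32,0,0],[21,32,0,0]],
])

```text
clock: 12.33
tool_pos: [0.5388, 0.1134, 0.2011]
eef_rot: [0.415, -0.415, -0.572, 0.572]
contact_force: [0.0, -0.8, -0.4]
opening: -0.003
```

arm_command([
  [[0,0,0,0],[0,0,0,0],[0,0,0,0],[0,0,0,0],[0,0,0,0],[0,0,0,0],[0,0,0,0],[0,0,0,0],[0,0,0,0],[0,0,0,0]],
])

```text
clock: 13.17
tool_pos: [0.5382, 0.1114, 0.2013]
eef_rot: [-0.415, 0.415, 0.572, -0.572]
contact_force: [-0.0, -0.5, -0.3]
opening: -0.003
```

```bash
python3 - <<'E'
from h import *
s=get_state();print(s['clock'],s['tool_pos'])
im=cam('wrist');cv2.imwrite('pics/wrist7.png',im['pixels'][:,:,::-1])
np.savez('w7.npz',pixels=im['pixels'],position=im['position'],rotation=im['rotation'],fx=im['fx'],fy=im['fy'],cx=im['cx'],cy=im['cy'])
for P in [(.5185,.017,.047),(.489,.116,.043),(.496,.088,.09)]: print(P,proj(im,P))
E
```

```text
13.1667 [0.53820881 0.11144783 0.20130214]
(0.5185, 0.017, 0.047) [196.91275687 153.63781217]
(0.489, 0.116, 0.043) [299.44770715 155.7438498 ]
(0.496, 0.088, 0.09) [269.85315417 160.83605447]
```

View pics/wrist7.png

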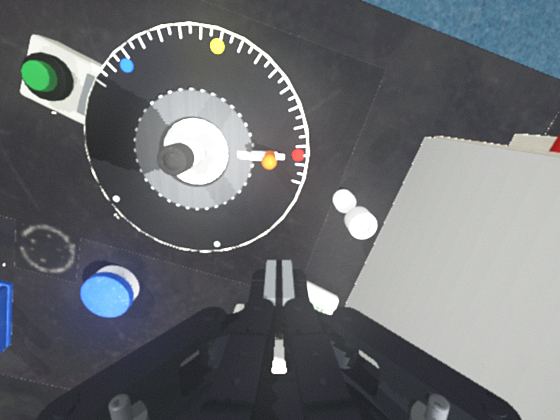

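```bash
python3 - <<'E'
from h import *
im=dict(np.load('w7.npz'));px=im['pixels']
cv2.imwrite('pics/w7z.png',cv2.resize(px[125:190,225:320,::-1],None,fx=8,fy=8,interpolation=cv2.INTER_CUBIC))
hsv=cv2.cvtColor(px,cv2.COLOR_RGB2HSV).astype(int)
b=blob(im,'red',(280,140,315,175));r=back(im,b,.043);print(b,r)
m=(hsv[...,2]>170)&(hsv[...,1]<50)
k=np.zeros_like(m);k[146:166,236:288]=1
ys,xs=np.nonzero(m&k);print(len(xs))
P=np.array([back(im,(x,y),.0515)[:2] for x,y in zip(xs,ys)])
for x in range(236,288,3):print(x,[y for xx,y in zip(xs,ys) if xx==x],end=' ')
# window circle
m2=m.copy();cnt,_=cv2.findContours(m.astype(np.uint8),cv2.RETR_EXTERNAL,cv2.CHAIN_APPROX_NONE)
c=max([c for c in cnt if cv2.pointPolygonTest(c,(210.,140.),False)>=0],key=len)[:,0,:]
W=np.array([back(im,p,.047)[:2] for p in c])
from scipy.optimize import least_squares
f=least_squares(lambda p:np.hypot(*(W-p[:2]).T)-.032,[.5185,.017],loss='soft_l1',f_scale=.0005).x;print('\nwindow C',f)
g=cv2.cvtColor(px,cv2.COLOR_RGB2GRAY)
pts=[]
for a in np.radians(np.arange(0,360,3)):
    pr=[]
    for rr in np.arange(.107,.121,.0004):
        u=np.round(proj(im,[f[0]+rr*np.cos(a),f[1]+rr*np.sin(a),.04])).astype(int)
        if 0<=u[0]<560 and 0<=u[1]<250: pr.append((int(g[u[1],u[0]]),rr))
    if len(pr)<30: continue
    v=max(pr)[0];rs=[q for vv,q in pr if vv>.7*v]
    if v>140 and len(rs)<12: pts.append(f+np.median(rs)*np.array([np.cos(a),np.sin(a)]))
pts=np.array(pts);e=least_squares(lambda p:np.hypot(*(pts-p[:2]).T)-p[2],[*f,.114],loss='soft_l1',f_scale=.0007).x;print('rim',len(pts),e)
for C in (f,e[:2]):
    d=r[:2]-C;print('red',np.degrees(np.arctan2(d[1],d[0])),np.hypot(*d))
    d=P.mean(0)-C;print('pointer mean',np.degrees(np.arctan2(d[1],d[0])),np.hypot(*d))
    R_=np.hypot(*(P-C).T);o=P[R_>.08]
    if len(o): d=o.mean(0)-C;print('outer',len(o),np.degrees(np.arctan2(d[1],d[0])),np.hypot(*d))
E
```

```text
(np.float64(297.45669291338584), np.float64(154.6220472440945), 127) [0.48856207 0.1136969  0.043     ]
497
236 [np.int64(146), np.int64(147), np.int64(148), np.int64(149), np.int64(150), np.int64(151), np.int64(152), np.int64(153), np.int64(154), np.int64(155), np.int64(156), np.int64(157), np.int64(158), np.int64(159), np.int64(160), np.int64(161), np.int64(162), np.int64(163), np.int64(164), np.int64(165)] 239 [np.int64(146), np.int64(147), np.int64(148), np.int64(149), np.int64(150), np.int64(151), np.int64(152), np.int64(153), np.int64(154), np.int64(155), np.int64(156), np.int64(157), np.int64(158), np.int64(159), np.int64(160), np.int64(161), np.int64(162), np.int64(163), np.int64(164), np.int64(165)] 242 [np.int64(146), np.int64(147), np.int64(148), np.int64(149), np.int64(150), np.int64(151), np.int64(152), np.int64(153), np.int64(154), np.int64(155), np.int64(156), np.int64(157), np.int64(158), np.int64(159), np.int64(160), np.int64(161), np.int64(162), np.int64(163), np.int64(164), np.int64(165)] 245 [np.int64(147), np.int64(148), np.int64(149), np.int64(150), np.int64(151
[... 1378 characters left out ...]
 278 [np.int64(153), np.int64(154), np.int64(155), np.int64(156), np.int64(157), np.int64(158), np.int64(159)] 281 [np.int64(153), np.int64(154), np.int64(155), np.int64(156), np.int64(157), np.int64(158), np.int64(159), np.int64(160)] 284 [np.int64(154), np.int64(155), np.int64(156), np.int64(157), np.int64(158), np.int64(159)] 287 [] 
window C [0.51465254 0.02033429]
rim 95 [0.51736623 0.01503161 0.11320263]
red 105.61318622511484 0.09693961442310015
pointer mean 103.24107082338135 0.051851689262635954
outer 30 104.64386226530355 0.08156667013482385
red 106.27453614098249 0.10278384531183334
pointer mean 104.65935257843743 0.05765262965415691
outer 74 105.70511814637796 0.08454119390702228
```

View pics/w7z.png

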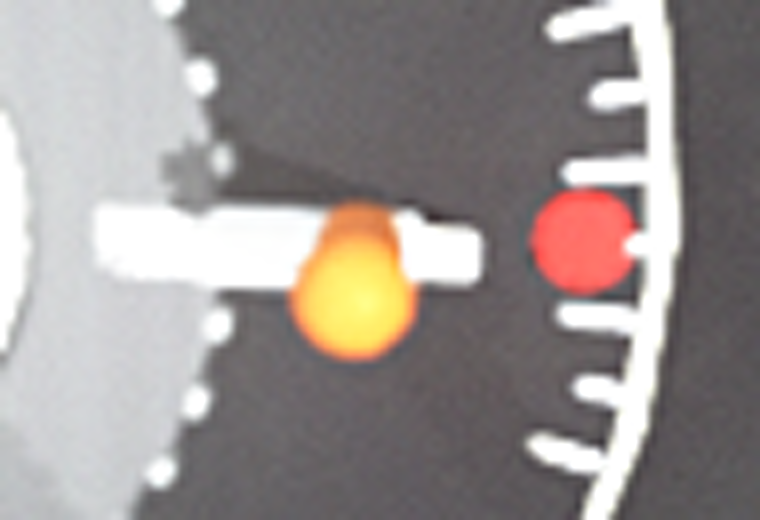

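```bash
python3 - <<'E'
from h import *
im=dict(np.load('w7.npz'))
C=np.array([.51737,.01503])
z2=lambda x,y:((x-3.5)/8+225,(y-3.5)/8+125)
pts={'tip':(z2(478,255),.050),'outer mid':(z2(435,249),.0505),'inner end':(z2(105,239),.0525),'inner180':(z2(180,243),.0525),'inner250':(z2(250,246),.0525),'red':(z2(583,241),.043),'redblob':((297.457,154.622),.043)}
Q={}
for n,(u,z) in pts.items():
    Q[n]=p=back(im,u,z)[:2];d=p-C;print(n,np.round(u,1),p.round(4),np.degrees(np.arctan2(d[1],d[0])).round(2),np.hypot(*d).round(4))
d=Q['tip']-Q['inner end'];print('lever dir',np.degrees(np.arctan2(d[1],d[0])))
d=Q['red']-Q['tip'];print('tip->red',np.degrees(np.arctan2(d[1],d[0])))
n=(Q['tip']-Q['inner end']);n/=np.hypot(*n);w=Q['red']-Q['inner end'];print('red offset from line mm',1000*(n[0]*w[1]-n[1]*w[0]),'axis',1000*(n[0]*(C-Q['inner end'])[1]-n[1]*(C-Q['inner end'])[0]))
E
```

```text
tip [284.3 156.4] [0.4936 0.1011] 105.45 0.0893
outer mid [278.9 155.7] [0.4945 0.0958] 105.84 0.0839
inner end [237.7 154.4] [0.5057 0.0566] 105.73 0.0432
inner180 [247.1 154.9] [0.5033 0.0656] 105.6 0.0525
inner250 [255.8 155.3] [0.5009 0.0739] 105.61 0.0611
red [297.4 154.7] [0.4886 0.1137] 106.24 0.1028
redblob [297.5 154.6] [0.4886 0.1137] 106.28 0.1028
lever dir 105.19726433521822
tip->red 111.44043199024526
red offset from line mm 1.469260794222117 axis -0.39969355311270105
```

arm_command([
  [[-5,-30,0,0],[-5,-30,0,0],[-5,-30,0,0],[-6,-31,0,0],[-6,-31,0,0],[-6,-31,0,0],[-6,-31,-30,0],[-6,-30,-30,0],[0,0,-20,0],[0,0,0,0]],
])

```text
clock: 14.05
tool_pos: [0.4907, -0.131, 0.1199]
eef_rot: [0.418, -0.414, -0.571, 0.572]
contact_force: [-0.4, 0.4, -0.1]
opening: 0.002
```

```bash
python3 - <<'E'
from h import *
s=get_state();print(s['clock'],s['tool_pos'],s['contact_force'])
acc=0
for i in range(12):
    im=cam('top');acc=acc+im['pixels'].astype(float)
im['pixels']=np.clip(acc/12,0,255).astype(np.uint8)
np.savez('t8.npz',**{k:im[k] for k in ['pixels','position','rotation','fx','fy','cx','cy']})
cv2.imwrite('pics/t8.png',cv2.resize(im['pixels'][240:285,165:230,::-1],None,fx=12,fy=12,interpolation=cv2.INTER_CUBIC))
s2=cam('side');cv2.imwrite('pics/s8.png',cv2.resize(s2['pixels'][150:290,180:330,::-1],None,fx=4,fy=4,interpolation=cv2.INTER_CUBIC))
# rim fit
g=cv2.cvtColor(im['pixels'],cv2.COLOR_RGB2GRAY).astype(np.float32);f=np.array([.5185,.017]);pts=[]
for a in np.radians(np.arange(0,360,2)):
    rs=np.arange(.105,.122,.0004);u=np.array([proj(im,[f[0]+r*np.cos(a),f[1]+r*np.sin(a),.04]) for r in rs],np.float32)
    v=cv2.remap(g,u[:,:1],u[:,1:],cv2.INTER_LINEAR)[:,0]
    if v.max()>110:
        w=np.clip(v-.5*v.max(),0,None)
        if (w>0).sum()<14: pts.append(f+(w*rs).sum()/w.sum()*np.array([np.cos(a),np.sin(a)]))
pts=np.array(pts);from scipy.optimize import least_squares
e=least_squares(lambda p:np.hypot(*(pts-p[:2]).T)-p[2],[*f,.114],loss='soft_l1',f_scale=.0007).x;print('rim',len(pts),e)
E
```

```text
14.05 [ 0.4907271  -0.13096363  0.11991337] [-0.35518178  0.35681527 -0.12696665]
rim 48 [0.51760683 0.01742446 0.1129897 ]
```

View pics/t8.png

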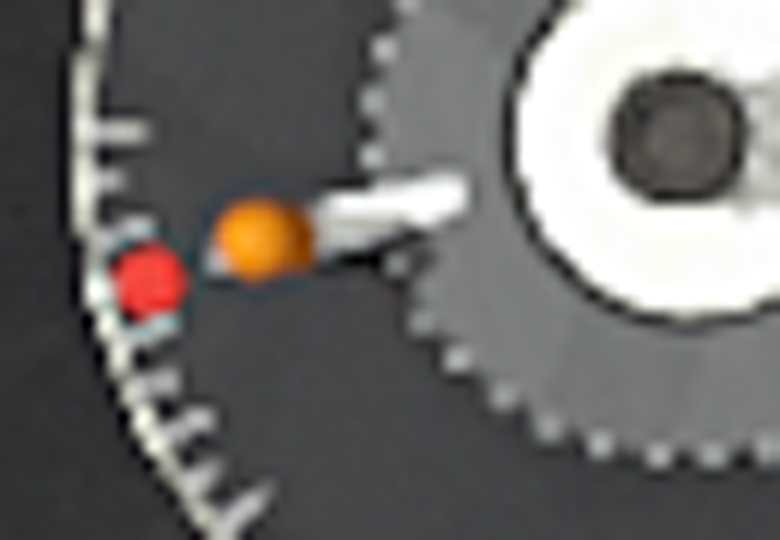

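View pics/s8.png

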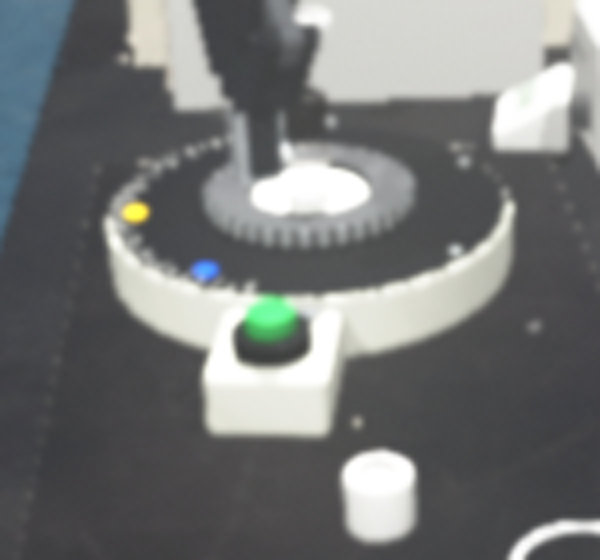

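arm_command([
  [[0,0,40,0],[0,0,40,0],[5,32,0,0],[5,32,0,0],[5,33,0,0],[5,33,0,0],[5,33,0,0],[5,33,0,0],[5,33,0,0],[0,0,0,0]],
])

```text
clock: 15.53
tool_pos: [0.5295, 0.1035, 0.2036]
eef_rot: [-0.415, 0.415, 0.574, -0.572]
contact_force: [-0.7, 0.7, 0.3]
opening: -0.0
```

arm_command([
  [[0,0,-20,0],[0,0,-30,0],[0,0,-30,0],[0,0,-25,0],[0,0,-20,0],[0,0,-8,0],[0,0,0,0],[0,0,0,0],[0,0,0,0],[0,0,0,0]],
])

```text
clock: 16.37
tool_pos: [0.5297, 0.0989, 0.0718]
eef_rot: [-0.415, 0.416, 0.573, -0.572]
contact_force: [0.6, -0.9, 0.3]
opening: -0.002
```

```bash
cat > w.py <<'E'
import sys
from h import *
k=sys.argv[1]
s=get_state();print(s['clock'],s['tool_pos'],s['contact_force'])
im=cam('wrist');cv2.imwrite(f'pics/w{k}.png',im['pixels'][:,:,::-1])
np.savez(f'w{k}.npz',**{q:im[q] for q in ['pixels','position','rotation','fx','fy','cx','cy']})
E
python3 w.py 9
```

```text
16.3667 [0.52966046 0.09887182 0.07175515] [ 0.55661639 -0.94831212  0.31291089]
```

View pics/w9.png

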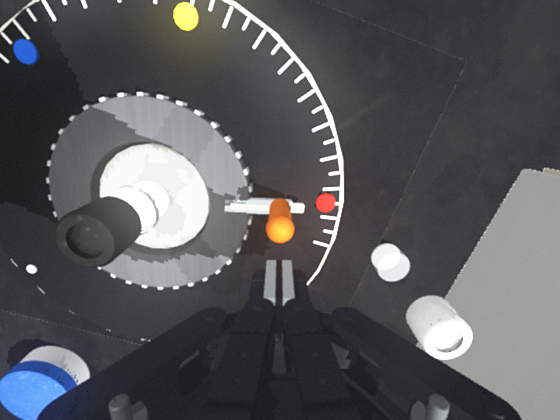

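```bash
cat > m.py <<'E'
import sys
from h import *
im=dict(np.load(f'w{sys.argv[1]}.npz'));px=im['pixels']
hsv=cv2.cvtColor(px,cv2.COLOR_RGB2HSV).astype(int);h,s,v=[hsv[...,i] for i in range(3)]
C=np.array([.5178,.0165])
# red centre
red=((h<6)|(h>172))&(s>130)&(v>80);k=np.zeros_like(red);u=proj(im,[.489,.1155,.043]).astype(int);k[u[1]-18:u[1]+18,u[0]-18:u[0]+18]=1
ys,xs=np.nonzero(red&k);r=back(im,(xs.mean(),ys.mean()),.043)[:2];print('red px',xs.mean(),ys.mean(),len(xs),r)
# sample lever plane along image: rectify at z=.0505 into polar coords about C
ths=np.radians(np.arange(94,120,.1));rs=np.arange(.036,.108,.0005)
def polar(z):
    mx=np.zeros((len(ths),len(rs)),np.float32);my=mx.copy()
    for i,t in enumerate(ths):
        for j,q in enumerate(rs):
            mx[i,j],my[i,j]=proj(im,[C[0]+q*np.cos(t),C[1]+q*np.sin(t),z])
    return cv2.remap(px,mx,my,cv2.INTER_LINEAR)
A=polar(.0525);B=polar(.050);D=polar(.043)
def cen(A,r0,r1):
    out=[]
    for j,q in enumerate(rs):
        if r0<=q<=r1:
            c=A[:,j].astype(int);m=(c.min(1)>165)
            if m.sum()>20:
                e=np.degrees(ths[m]);out.append((round(q*1000,1),round(e.min(),1),round(e.max(),1),round((e.min()+e.max())/2,2)))
    return out
for o in cen(A,.044,.072)[::6]:print('arm',o)
for o in cen(B,.078,.091)[::3]:print('ptr',o)
d=r-C;print('red ang',np.degrees(np.arctan2(d[1],d[0])),np.hypot(*d))
cv2.imwrite(f'pics/p{sys.argv[1]}.png',cv2.resize(np.vstack([A,D])[...,::-1],(720,580)))
# rim centre
g=cv2.cvtColor(px,cv2.COLOR_RGB2GRAY).astype(np.float32);pts=[]
for a in np.radians(np.arange(0,360,1.5)):
    R_=np.arange(.107,.1215,.0003);uu=np.array([proj(im,[C[0]+q*np.cos(a),C[1]+q*np.sin(a),.04]) for q in R_],np.float32)
    if uu.min()<0 or uu[:,0].max()>559 or uu[:,1].max()>270: continue
    vv=cv2.remap(g,uu[:,:1],uu[:,1:],cv2.INTER_LINEAR)[:,0];w=vv>.7*vv.max()
    if vv.max()>140 and w.sum()<18: pts.append(C+R_[w].mean()*np.array([np.cos(a),np.sin(a)]))
pts=np.array(pts);from scipy.optimize import least_squares
e=least_squares(lambda p:np.hypot(*(pts-p[:2]).T)-.1131,[*C],loss='soft_l1',f_scale=.0007);print('rim',len(pts),e.x)
E
python3 m.py 9; python3 m.py 7
```

```text
red px 325.02523659305996 202.25236593059938 317 [0.48828134 0.11354565]
arm (np.float64(44.0), np.float64(101.9), np.float64(119.9), np.float64(110.9))
arm (np.float64(47.0), np.float64(102.1), np.float64(119.9), np.float64(111.0))
arm (np.float64(50.0), np.float64(102.4), np.float64(119.9), np.float64(111.15))
arm (np.float64(53.0), np.float64(102.5), np.float64(119.9), np.float64(111.2))
arm (np.float64(56.0), np.float64(102.3), np.float64(111.0), np.float64(106.65))
arm (np.float64(59.0), np.float64(102.5), np.float64(111.4), np.float64(106.95))
arm (np.float64(62.0), np.float64(102.5), np.float64(111.2), np.float64(106.85))
arm (np.float64(65.0), np.float64(102.7), np.float64(110.9), np.float64(106.8))
arm (np.float64(68.0), np.float64(107.9), np.float64(110.6), np.float64(109.25))
ptr (np.float64(79.0), np.float64(107.3), np.float64(109.3), np.float64(108.3))
ptr (np.float64(80.5), np.float64(103.7), np.float64(108.9), np.float64(106.3))
ptr (np.float64(82.0), np.float64(103.7), np.float64(108.0), np.float64(105.85))
ptr (np.float64(83.5), np.float64(103.8), np.float64(108.0), 
[... 1071 characters left out ...]
0), np.float64(106.7), np.float64(110.3), np.float64(108.5))
ptr (np.float64(78.5), np.float64(104.5), np.float64(109.7), np.float64(107.1))
ptr (np.float64(80.0), np.float64(103.4), np.float64(109.6), np.float64(106.5))
ptr (np.float64(81.5), np.float64(103.5), np.float64(108.6), np.float64(106.05))
ptr (np.float64(83.0), np.float64(103.6), np.float64(108.4), np.float64(106.0))
ptr (np.float64(84.5), np.float64(103.5), np.float64(108.3), np.float64(105.9))
ptr (np.float64(86.0), np.float64(103.5), np.float64(108.3), np.float64(105.9))
ptr (np.float64(87.5), np.float64(103.8), np.float64(107.9), np.float64(105.85))
red ang 106.74188204962255 0.1014992290509914
rim 182 [0.5174239  0.01481088]
```

View pics/p9.png

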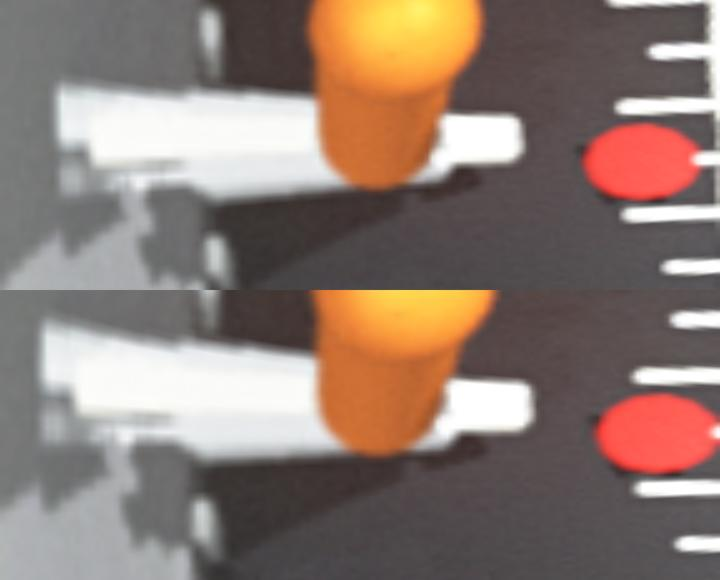

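arm_command([
  [[-4,-1,0,0],[-4,-1,0,0],[-3,-1,0,0],[-2,-1,0,0],[-1,0,0,0],[0,0,0,0],[0,0,0,0],[0,0,0,0],[0,0,0,0],[0,0,0,0]],
])

```text
clock: 17.25
tool_pos: [0.5147, 0.0948, 0.0703]
eef_rot: [0.415, -0.415, -0.572, 0.572]
contact_force: [-0.4, 0.6, 0.0]
opening: 0.003
```

```bash
sed -i 's/^C=.*/C=np.array([.5174,.0148])/' m.py; python3 w.py 10;python3 m.py 10; python3 -c "
import cv2
a=cv2.imread('pics/w10.png');cv2.imwrite('pics/w10z.png',cv2.resize(a[150:310,200:360],None,fx=3.7,fy=3.7,interpolation=cv2.INTER_CUBIC))"
```

```text
17.25 [0.51465435 0.09478891 0.07026995] [-0.36278204  0.64709982  0.0293829 ]
red px 322.89527027027026 226.90540540540542 296 [0.48829344 0.11360647]
arm (np.float64(44.0), np.float64(101.5), np.float64(111.1), np.float64(106.3))
arm (np.float64(47.0), np.float64(101.8), np.float64(110.9), np.float64(106.35))
arm (np.float64(50.0), np.float64(102.0), np.float64(110.5), np.float64(106.25))
arm (np.float64(53.0), np.float64(102.3), np.float64(110.1), np.float64(106.2))
arm (np.float64(56.0), np.float64(102.3), np.float64(110.2), np.float64(106.25))
arm (np.float64(59.0), np.float64(96.7), np.float64(118.1), np.float64(107.4))
arm (np.float64(62.0), np.float64(102.6), np.float64(111.3), np.float64(106.95))
arm (np.float64(65.0), np.float64(102.8), np.float64(111.1), np.float64(106.95))
arm (np.float64(68.0), np.float64(103.0), np.float64(110.8), np.float64(106.9))
ptr (np.float64(81.0), np.float64(106.8), np.float64(109.4), np.float64(108.1))
ptr (np.float64(82.5), np.float64(104.1), np.float64(108.2), np.float64(106.15))
ptr (np.float64(84.0), np.float64(104.0), np.float64(108.3), np.float64(106.15))
ptr (np.float64(85.5), np.float64(103.8), np.float64(108.3), np.float64(106.05))
ptr (np.float64(87.0), np.float64(103.8), np.float64(108.2), np.float64(106.0))
ptr (np.float64(88.5), np.float64(103.9), np.float64(108.0), np.float64(105.95))
red ang 106.41400142736498 0.10300441962329329
rim 58 [0.51758785 0.01491633]
```

View pics/w10z.png

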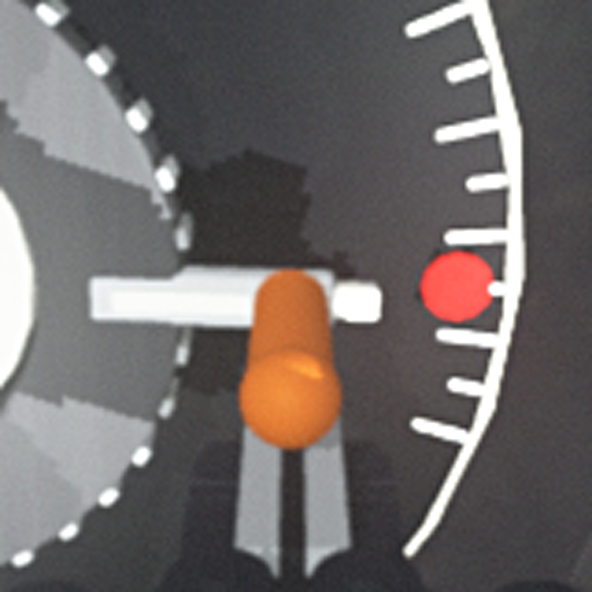

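```bash
python3 m.py 9|grep -E "ptr|red ang"
```

```text
ptr (np.float64(80.5), np.float64(106.7), np.float64(108.7), np.float64(107.7))
ptr (np.float64(82.0), np.float64(103.2), np.float64(108.2), np.float64(105.7))
ptr (np.float64(83.5), np.float64(103.2), np.float64(107.4), np.float64(105.3))
ptr (np.float64(85.0), np.float64(103.2), np.float64(107.4), np.float64(105.3))
ptr (np.float64(86.5), np.float64(103.3), np.float64(107.4), np.float64(105.35))
ptr (np.float64(88.0), np.float64(103.3), np.float64(107.4), np.float64(105.35))
ptr (np.float64(89.5), np.float64(103.8), np.float64(106.6), np.float64(105.2))
red ang 106.43002607796315 0.10294949973125245
```

arm_command([
  [[-0.3,0,0,0],[-0.3,0,0,0],[0,0,0,0],[0,0,0,0],[0,0,0,0],[0,0,0,0],[0,0,0,0],[0,0,0,0],[0,0,0,0],[0,0,0,0]],
])

```text
clock: 18.13
tool_pos: [0.5141, 0.0948, 0.0704]
eef_rot: [-0.415, 0.415, 0.572, -0.572]
contact_force: [1.0, -1.3, -0.8]
opening: -0.003
```

```bash
python3 w.py 11;python3 m.py 11|grep -E "ptr|red ang"
```

```text
18.1333 [0.51409595 0.09476091 0.07036184] [ 1.01125791 -1.29296358 -0.82550155]
ptr (np.float64(80.5), np.float64(107.6), np.float64(109.6), np.float64(108.6))
ptr (np.float64(82.0), np.float64(104.4), np.float64(108.4), np.float64(106.4))
ptr (np.float64(83.5), np.float64(104.1), np.float64(108.3), np.float64(106.2))
ptr (np.float64(85.0), np.float64(103.8), np.float64(108.3), np.float64(106.05))
ptr (np.float64(86.5), np.float64(103.8), np.float64(108.4), np.float64(106.1))
ptr (np.float64(88.0), np.float64(103.9), np.float64(108.4), np.float64(106.15))
ptr (np.float64(89.5), np.float64(104.4), np.float64(107.3), np.float64(105.85))
red ang 106.39954838091637 0.10299689038694805
```

arm_command([
  [[8,2,0,0],[10,3,0,0],[0,0,25,0],[0,0,40,0],[0,0,40,0],[0,0,20,0],[0,0,0,0],[0,0,0,0],[0,0,0,0],[0,0,0,0]],
])

```text
clock: 19.02
tool_pos: [0.5314, 0.0997, 0.1939]
eef_rot: [0.416, -0.415, -0.572, 0.573]
contact_force: [0.3, -0.3, -0.5]
opening: 0.003
```

```bash
python3 w.py 12;python3 m.py 12|grep -E "ptr|red ang|rim"; python3 - <<'E'
from h import *
im=cam('wrist')
b=blob(im,'green',(0,0,560,250));print(b, b and back(im,b,.055))
t=cam('top');b=blob(t,'green',(165,190,310,310));print(b and back(t,b,.055))
E
```

```text
19.0167 [0.53136545 0.09966929 0.19387113] [ 0.31117203 -0.26185838 -0.49027739]
ptr (np.float64(79.5), np.float64(107.4), np.float64(109.7), np.float64(108.55))
ptr (np.float64(81.0), np.float64(104.1), np.float64(109.9), np.float64(107.0))
ptr (np.float64(82.5), np.float64(103.6), np.float64(109.0), np.float64(106.3))
ptr (np.float64(84.0), np.float64(103.7), np.float64(108.5), np.float64(106.1))
ptr (np.float64(85.5), np.float64(103.8), np.float64(108.5), np.float64(106.15))
ptr (np.float64(87.0), np.float64(103.8), np.float64(108.5), np.float64(106.15))
ptr (np.float64(88.5), np.float64(103.9), np.float64(108.4), np.float64(106.15))
ptr (np.float64(90.0), np.float64(105.0), np.float64(107.7), np.float64(106.35))
red ang 106.32921992991255 0.10283487348165096
rim 177 [0.51740549 0.01477426]
(np.float64(45.06698002350176), np.float64(87.09635722679201), 851) [ 0.49273824 -0.13245838  0.055     ]
[ 0.49358232 -0.1327006   0.055     ]
```

View pics/w12.png

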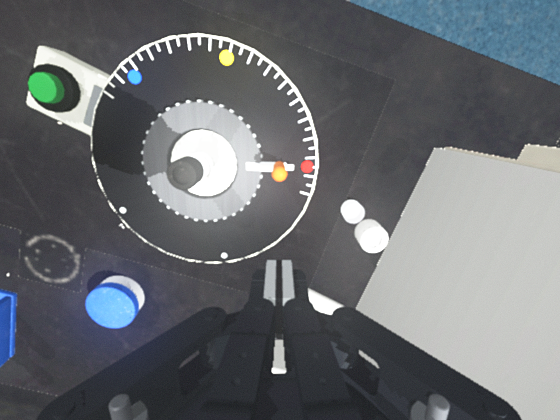

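arm_command([
  [[-5,-29,0,0],[-5,-29,0,0],[-5,-29,0,0],[-5,-29,0,0],[-5,-29,0,0],[-5,-29,-20,0],[-4,-29,-25,0],[-4,-29,-25,0],[0,0,-24,0],[0,0,0,0]],
])

```text
clock: 20.0
tool_pos: [0.4906, -0.1328, 0.0971]
eef_rot: [0.419, -0.414, -0.571, 0.573]
contact_force: [-0.9, -0.5, 0.3]
opening: 0.0
```

arm_command([
  [[0,0,-20,0],[0,0,-8,0],[0,0,0,0],[0,0,0,0],[0,0,0,0],[0,0,0,0],[0,0,0,0],[0,0,0,0],[0,0,0,0],[0,0,0,0]],
])

```text
clock: 20.83
tool_pos: [0.4941, -0.1322, 0.0736]
eef_rot: [-0.415, 0.415, 0.572, -0.572]
contact_force: [-0.3, 1.2, -0.3]
opening: -0.001
```

```bash
python3 - <<'E'
from h import *
s=get_state();print(s['clock'],s['tool_pos'],s['contact_force'])
im=cam('side');cv2.imwrite('pics/s13.png',cv2.resize(im['pixels'][190:280,200:320,::-1],None,fx=6,fy=6,interpolation=cv2.INTER_CUBIC))
print(landmark_of('side','read_button_top'))
E
```

```text
20.8333 [ 0.49409383 -0.13223283  0.07356362] [-0.34771487  1.20438304 -0.2749822 ]
[{'position': [0.6736, 0.1976, -0.0004], 'score': 0.67}, {'position': [0.497, -0.1324, 0.0591], 'score': 0.62}]
```

View pics/s13.png

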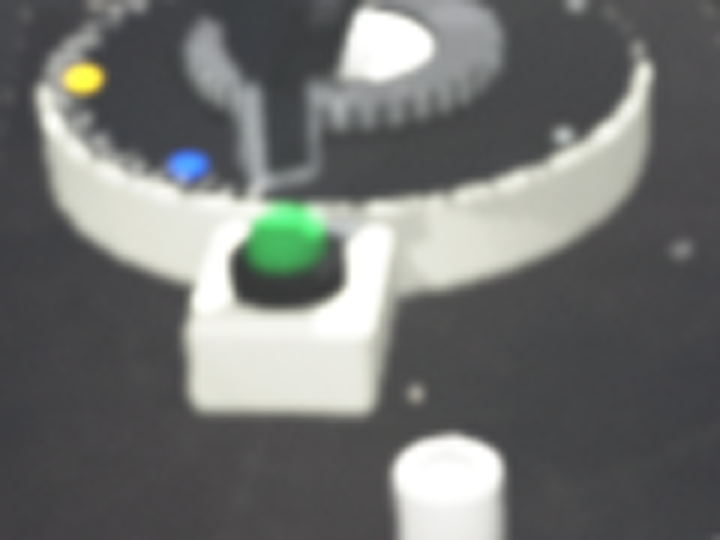

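arm_command([
  [[-1,0,-6,0],[0,0,-5,0],[0,0,-3,0],[0,0,-2,0],[0,0,-2,0],[0,0,-1,0],[0,0,0,0],[0,0,0,0],[0,0,0,0],[0,0,0,0]],
])

```text
clock: 21.77
tool_pos: [0.4931, -0.1322, 0.0545]
eef_rot: [-0.415, 0.415, 0.572, -0.572]
contact_force: [-1.4, -0.0, 2.2]
opening: 0.001
```

Contact starting (about 2 N). Press on in 1 mm rows.

arm_command([
  [[0,0,-1,0],[0,0,-1,0],[0,0,-1,0],[0,0,0,0],[0,0,0,0],[0,0,0,0],[0,0,0,0],[0,0,0,0],[0,0,0,0],[0,0,0,0]],
])

```text
clock: 22.6
tool_pos: [0.4932, -0.1323, 0.0514]
eef_rot: [-0.415, 0.415, 0.572, -0.572]
contact_force: [-0.9, 0.7, 2.1]
opening: -0.0
```

arm_command([
  [[0,0,-1,0],[0,0,-0.5,0],[0,0,-0.5,0],[0,0,0,0],[0,0,0,0],[0,0,0,0],[0,0,0,0],[0,0,0,0],[0,0,0,0],[0,0,0,0]],
])

```text
clock: 23.43
tool_pos: [0.4932, -0.1323, 0.0499]
eef_rot: [-0.415, 0.415, 0.572, -0.572]
contact_force: [-3.1, 0.7, 12.6]
opening: 0.002
```

```bash
python3 - <<'E'
from h import *
im=cam('side');cv2.imwrite('pics/s14.png',cv2.resize(im['pixels'][190:280,200:320,::-1],None,fx=6,fy=6,interpolation=cv2.INTER_CUBIC))
E
```

```text
(no output)
```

View pics/s14.png

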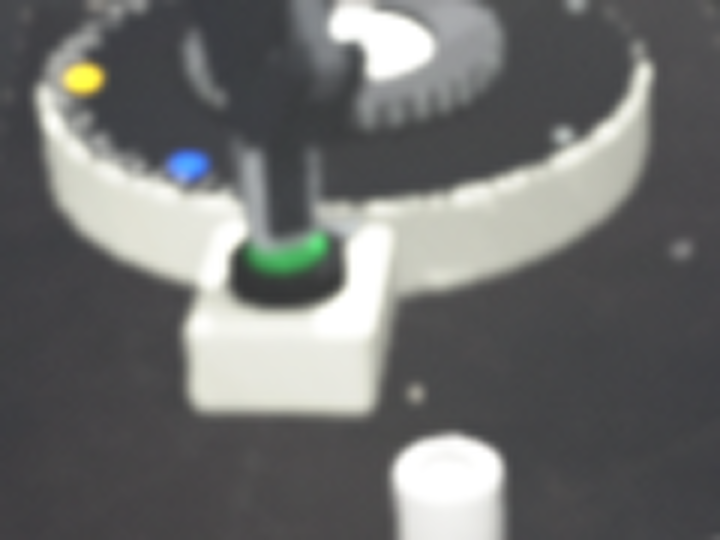

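arm_command([
  [[0,0,-0.3,0],[0,0,0,0],[0,0,0,0],[0,0,5,0],[0,0,10,0],[0,0,30,0],[0,0,35,0],[-20,-20,10,0],[-30,-20,0,0],[-30,-20,0,0]],
])

```text
clock: 24.32
tool_pos: [0.4132, -0.1929, 0.1404]
eef_rot: [-0.414, 0.416, 0.573, -0.573]
contact_force: [0.1, -1.8, -0.3]
opening: -0.001
```

arm_command([
  [[0,0,0,0],[0,0,0,0],[0,0,0,0],[0,0,0,0],[0,0,0,0],[0,0,0,0],[0,0,0,0],[0,0,0,0],[0,0,0,0],[0,0,0,0]],
])

```text
clock: 25.15
tool_pos: [0.4131, -0.1921, 0.139]
eef_rot: [0.415, -0.415, -0.572, 0.572]
contact_force: [-0.4, 0.5, 0.1]
opening: 0.0
```

```bash
python3 look2.py 15; python3 - <<'E'
from h import *
im=cam('side');cv2.imwrite('pics/s15.png',im['pixels'][:,:,::-1])
im=cam('top');cv2.imwrite('pics/t15.png',im['pixels'][:,:,::-1])
for n in ['specimen_vial','beaker','tall_vial_right','tall_vial_left','stopper','tin','timer']:
    print(n,[r['position'] for r in landmark_of('top',n)][:1])
E
```

```text
25.15 [ 0.41309403 -0.19212399  0.13896604] [-0.44373168  0.51264241  0.06082498]
top post_mid [0.4976, 0.0844, 0.0738] 0.67 107.2 0.0706
top pointer_tip [0.4962, 0.1035, 0.0501] 0.81 104.5 0.0893
top dot_red [0.6772, 0.1975, 0.0002] 0.63 48.7 0.2403
red (np.float64(176.9655172413793), np.float64(262.9655172413793), 29) 106.6 0.1038
orange (np.float64(186.70454545454547), np.float64(259.90909090909093), 44) 107.0 0.0737
wrist post_mid [0.497, 0.0895, 0.0701] 0.74 106.5 0.0756
wrist pointer_tip [0.4914, 0.1028, 0.0527] 0.94 107.5 0.09
wrist dot_red [0.4883, 0.1165, 0.0419] 0.53 106.9 0.104
side post_mid [0.4972, 0.0865, 0.0728] 0.76 107.0 0.0727
side pointer_tip [0.4948, 0.0987, 0.0496] 0.64 106.2 0.0851
specimen_vial [[0.5175, 0.0148, 0.0513]]
beaker [[0.6076, -0.369, 0.0015]]
tall_vial_right [[0.5357, -0.3324, 0.0011]]
tall_vial_left [[0.5263, 0.1906, -0.002]]
stopper [[0.4456, -0.3039, 0.0012]]
tin [[0.7404, -0.0524, 0.0003]]
timer [[0.6767, 0.2006, 0.0027]]
```

View pics/s15.png

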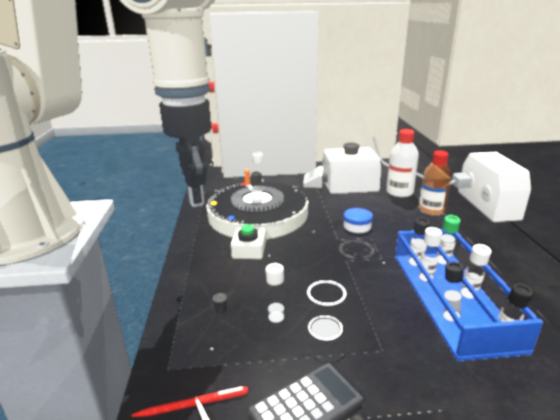

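View pics/top15.png

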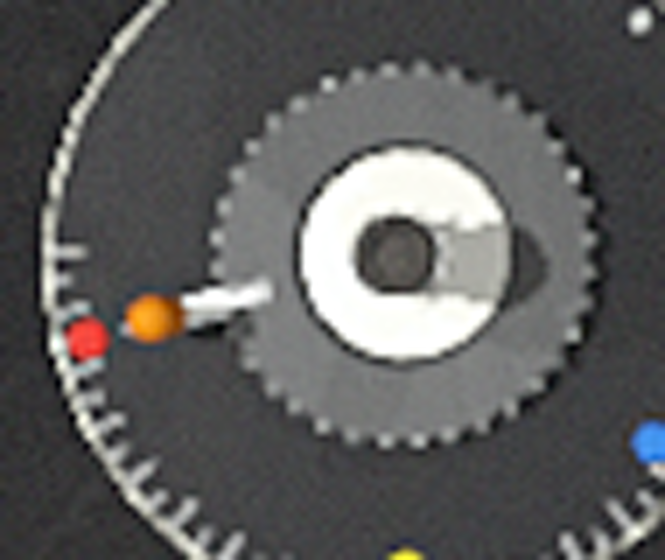

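The pictures show the lever at the red dot (zoomed top view: pointer end near (125,325), dot at (88,341)), the button back up, and the other things where they stood. I'm handing in.

```bash
python3 -c "
from plant import *
print(workorder.finish_job())"
```

```text
the job is handed in; nothing more can be done
None
```

The lever is set on the red dot, the button was pressed once afterwards, and the job was handed in at about 26 s on the robot's clock.

- **Lever:** I pushed the orange post with the shut fingertips. It went about 1° past the red dot, so I nudged it back from the other side before touching the button. The last close-up from the wrist camera before the press put the pointer at 106.15° and the dot at 106.3°.
- **Button:** I pressed it until the tool stopped moving down and the force rose to about 12.6 N; full travel needs 4 N. The tool went down about 6 mm from the estimated button top. I then lifted off, and the side view shows the button back up.
- **Surroundings:** In the last top view the vial on the window and the other things are within measuring error of where they started. The robot is clear of everything.

**Checks that disagreed:**
- After the press, the networks' pointer positions scattered between 104.5° and 107.5°, about what their 4 mm accuracy gives.
- The colour measurement in the top view gave 107.0° for the post and 106.6° for the dot.
- One network call in that last round reported the timer as the red dot. I ignored it.

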